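# Nest the dip baskets on the drip-stand hook

### The job

The boards are washed: hang the three dip baskets on the hook of the drip stand by the slots in their handles, the large one first, then the medium, then the small, each pushed right back and let down, not dropped, so that it sits inside the larger one and hangs freely from the hook. Be gentle: the hook is only clamped hand-tight, at whatever height it was left, so feel for it and force nothing, keep the baskets upright, and leave everything else on the bench where it is.

Things in the scene. Friction and masses are not known exactly. Their poses are not given: they have to be found in the camera images.
- large: large dip basket: open wire box 84 (x) x 88 (y) x 36 mm deep, walls 3 mm, 240 g. Origin: centre of underside, z up; stands on a 2 mm mat. Handle: upright steel strip 4 mm thick on its +x side (at yaw 0 the side away from the robot), outer face flush with the basket's at x = +42 mm; blue head on top, 26 mm wide (y), from 143 to 198 mm up: take it from above by its two side edges
- large_eye (a point): middle of the top edge of the hanging slot in the large basket's head, mid-thickness of the strip, 190 mm above the basket's underside; axes as the basket's. The slot goes right through along x: 12 mm wide, 31 mm tall, straight sides, rounded top
- medium: medium dip basket: open wire box 68 (x) x 70 (y) x 32 mm deep, walls 3 mm, 180 g. Origin: centre of underside, z up; stands on a 2 mm mat. Handle: upright steel strip 4 mm thick on its +x side (at yaw 0 the side away from the robot), outer face flush with the basket's at x = +34 mm; yellow head on top, 30 mm wide (y), from 121 to 176 mm up: take it from above by its two side edges
- medium_eye (a point): middle of the top edge of the hanging slot in the medium basket's head, mid-thickness of the strip, 168 mm above the basket's underside; axes as the basket's. The slot goes right through along x: 12 mm wide, 31 mm tall, straight sides, rounded top
- small: small dip basket: open wire box 52 (x) x 54 (y) x 28 mm deep, walls 3 mm, 130 g. Origin: centre of underside, z up; stands on a 2 mm mat. Handle: upright steel strip 4 mm thick on its +x side (at yaw 0 the side away from the robot), outer face flush with the basket's at x = +26 mm; red head on top, 34 mm wide (y), from 103 to 158 mm up: take it from above by its two side edges
- small_eye (a point): middle of the top edge of the hanging slot in the small basket's head, mid-thickness of the strip, 150 mm above the basket's underside; axes as the basket's. The slot goes right through along x: 12 mm wide, 31 mm tall, straight sides, rounded top
- stand: drip stand, fixed. Origin on the bench below the front face of the hook's back plate, z up, hook pointing to -x. Steel foot x -110 to +60, y +-58 mm, tray rim 18 mm high. Upright behind the plate, 14 mm wide. Back plate: 16 mm wide, front face the plane x = 0, from 14 mm above to 100 mm below the hook's axis. Behind it (x 16 to 58 mm) the clamp, its thumb knob 8 mm lower than the bar's top
- stand_top (a point): top end of the stand's upright, 268 mm up, x = +9 mm. The hook, at y = 0: round orange bar 8 mm thick, level from the plate to x = -34 mm, then bent up to a tip at x = -45 mm, 9 mm above the bar's top. Its carriage is clamped hand-tight on the upright: the bar's top is 216 to 262 mm above the bench, not measured; see it or touch it lightly with one fingertip
- drip_tray (a point): middle of the drip tray's floor (stand x = -56 mm, 10 mm up). Hung up, slot tops rest on the bar, handles lie flat one on another (4 mm pitch), large on the plate; each smaller basket's bottom is 14 mm below the larger's rim, with 5 mm room at the sides, 7 in front. So bring a slot on with its top 16 to 21 mm above the bar, slide right back, then lower
- solder_reel: bystander: grey reel of solder, 58 mm diameter, 33 mm high; origin: centre of its underside
- board: bystander: small green circuit board, 55 x 45 mm, 17 mm high; origin: centre of its underside
- ply_lantern: bystander: open plywood box with moons burnt on it, 70 x 70 x 75 mm; origin: centre of its underside
- beaker: bystander: empty glass beaker, 68 mm diameter, 85 mm high; origin: centre of its underside
- rinse_bottle: bystander: white bottle with red cap, 60 mm diameter, 150 mm high; origin: centre of its underside
- battery_box: bystander: black holder with two green cells, 60 x 34 mm, 21 mm high; origin: centre of its underside
- flux_brush: bystander: brush lying flat, 160 mm long, 20 mm high; origin: centre of its underside

How it is judged:
By the outcome, as a careful person would: the job done as asked, in the order asked, and still so for the second after the job is handed in, with the robot touching nothing.
It also fails if it takes over 72 s, if anything falls off the work surface, if the arm or the gripper's body presses on something with over 40 N, if the wrist force passes 120 N, or if a joint passes its speed limit or range.

### The arm

A 7-joint arm with a two-finger parallel gripper is mounted at the origin on the work surface. World frame = base frame: x ahead of the robot, y to its left, z up, the work surface at z = 0. Lengths are in m, angles in rad, forces in N, time in s.
With the tool pointing down it reaches from about 0.4 to 0.875 m from the base axis. Payload 19.3 kg.
Tool frame: the origin (TCP) lies midway between the tips of the shut fingers; the grasp point (between the pads) lies 19 mm behind it; x points along the fingers, y is the direction in which the jaws open and shut, and the axes are right-handed (so a half turn about x gives the same grasp; the last joint's range is limited). The gripper opens to 85 mm and grips with 20 to 120 N. Pads are 22 mm wide; open, the fingers measure 114 mm over their backs; the gripper's body (76 mm by 85 mm) begins 54 mm behind the grasp point. The pads swing forward as they close: fully open they stand 13 mm farther back than shut.
Start: joints at [-1.385, 0.521, -0.036, 1.599, 0.021, 1.021, -0.113], TCP at [0.158, 0.605, 0.231] pointing down, gripper open.
Joint ranges: [-2.91, 2.91], [-0.3, 2.13], [-1.5, 1.42], [0.17, 2.43], [-1.26, 4.41], [0.16, 1.93], [-2.52, 2.52]. Speed limits (rad/s): [1.89, 1.89, 2.39, 2.39, 3.01, 3.01, 3.01].

### API

Orientations are given as [roll, pitch, yaw] about the fixed x, y, z axes, in that order (R = Rz(yaw) Ry(pitch) Rx(roll)).
In Python, from workcell import telemetry, vision, workorder gives the robot as it stands. The module is installed in compiled form; this text tells all that it offers.
- The arm moves only by the tool play_rows, never from a script. Its argument "deltas" is a list of rows, each a list of 7 numbers: the shift along the world's x, y, z in mm, then the turn, a rotation vector about the world's x, y, z in degrees, then the finger opening in mm, from 0 to 85.4. In form: [[x, y, z, wx, wy, wz, jaw], ...]. A call has 1 to 8 rows; each row shifts and turns the commanded pose from where the row before left it; what a row does not reach is not made up. A row lasts 1/8 s, in which the tool goes at most 62.5 mm and 10.7 degrees, less where a joint would pass 70% of its speed; a pose out of reach is approached as far as the arm can. A call with a gripper value outside its range is refused whole. The fingers move at their own pace and stop on an object; "grip_force" is the grip in N (left out, the last holds). Time passes only in rows, so rows that do not move let the fingers close. It gives the time, the measured TCP pose, the force and the opening at its end, in the units of the state.
- telemetry.observe(): the state, without advancing time (a new reading comes with each control period).
- vision.grab_frame(name): name is "side" or "top"; returns the picture (384x512x3 uint8, red, green, blue); there is no depth.
- vision.camera_info(name): a dict with "mtx" (3x3 intrinsics, pixels), "rvec" (rotation vector, rad) and "tvec" (3), from world to camera coordinates, as OpenCV has them. Camera axes: x right, y down, z forward; pixel columns grow to the right and rows downward; lengths in m; the calibration is good to about 2 mm. A picture is of the moment at which its call begins. camera_info takes no time and is no camera call.
- workorder.job_done(): hands the job in, once; it reports no verdict.
The state is a dict: "clock": time; "qpos": joint angles; "qd": joint speeds; "joint_efforts": joint torques, N m; "position": TCP position; "tool_rot": TCP orientation; "force": force on the tool from outside, world axes, zero at the start; "moment": the same for the moment, N m; "grip_width": finger opening in m.
Only numpy, scipy, OpenCV 4.12 (cv2) and the standard library are available. Lean on these libraries where they do the work, as an engineer would, in place of code of your own. Each camera call takes 0.05 s, during which the arm holds its last target. There are 200 camera calls.

## Working session

There is one attempt and no reset: what is moved stays moved. The work goes in short steps, Python scripts to look and compute and a tool call to move; the robot and the scene stay as the last step left them, time stands still between calls to the robot, and variables do not carry over. Pictures are saved under pics/ and viewed, about 8 in all and at most 12, crops included, and the job is handed in when it is done.

Besides the shell and the picture viewer there is one more tool, called after ">>>" as a command line: name --pt "numbers of a row" for each row, then --argument value for the rest. play_rows: Moves the arm, as the interface text tells. Its arguments: {"type":"object","properties":{"deltas":{"type":"array","items":{"type":"array","items":{"type":"number"}}},"grip_force":{"type":"number"}},"required":["deltas"]}

```bash
mkdir -p pics; ls; cat > h.py <<'E'
import numpy as np, cv2
from workcell import telemetry, vision, workorder
def cam(n):
    c=vision.camera_info(n); R=cv2.Rodrigues(np.array(c["rvec"],float))[0]; return np.array(c["mtx"],float),R,np.array(c["tvec"],float).ravel()
def ray(n,uv):
    K,R,t=cam(n); d=R.T@np.linalg.inv(K)@np.array([uv[0],uv[1],1.]); return -R.T@t,d/np.linalg.norm(d)
def onz(n,uv,z):
    o,d=ray(n,uv); return o+d*(z-o[2])/d[2]
def proj(n,p):
    K,R,t=cam(n); q=K@(R@np.array(p,float)+t); return q[:2]/q[2]
def cross(uv1,uv2): # top, side
    o1,d1=ray("top",uv1);o2,d2=ray("side",uv2)
    s=np.linalg.lstsq(np.c_[d1,-d2],o2-o1,rcond=None)[0]
    a=o1+s[0]*d1;b=o2+s[1]*d2; return (a+b)/2,np.linalg.norm(a-b)
def save(n,f):
    im=vision.grab_frame(n); cv2.imwrite(f"pics/{f}.png",im[:,:,::-1]); return im
E
python3 - <<'E'
from h import *
for n in("top","side"):
    im=save(n,n+"0"); np.save(n+"0.npy",im); o,_=ray(n,(256,192)); print(n,o,onz(n,(256,192),0))
print(telemetry.observe())
E
```

```text
pics
top [0.2276586  0.06146707 1.8409593 ] [0.55128502 0.03079732 0.        ]
side [-0.03431659 -0.70927776  0.97356782] [0.67967753 0.23124009 0.        ]
{'clock': 0.1, 'qpos': array([-1.38522027,  0.52196913, -0.03632317,  1.59994663,  0.02124107,
        1.02109623, -0.11280445]), 'qd': array([ 0.0004072 , -0.00226891, -0.00173918, -0.00077952,  0.00124287,
        0.00172157,  0.00194876]), 'joint_efforts': array([ 3.62121027e-03, -9.28481913e+01,  1.98408991e+00, -3.70526612e+01,
        1.80822954e-02,  5.59565509e-03, -3.93121354e-06]), 'position': array([0.15809288, 0.60436406, 0.23077573]), 'tool_rot': array([-1.46504454,  1.56976279, -1.72081833]), 'force': array([-0.16616156, -0.19617086,  0.10077536]), 'moment': array([-0.01267506,  0.01696335,  0.02167252]), 'grip_width': 0.08561469831110083}
```

View pics/top0.png

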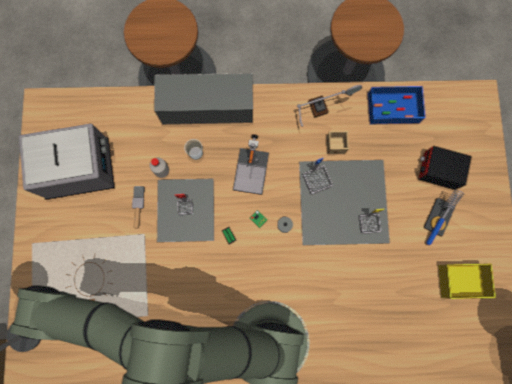

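View pics/side0.png

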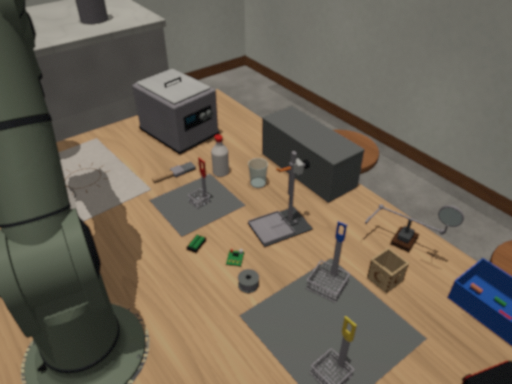

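Top: stand near (252,165), large basket (318,177), medium (371,222), small (184,205). I'll crop these for detail.

```bash
python3 - <<'E'
from h import *
def crop(im,x,y,w,h,s):
    c=cv2.resize(im[y:y+h,x:x+w],None,fx=s,fy=s,interpolation=cv2.INTER_CUBIC)
    for i in range(0,w,10): cv2.putText(c,str(x+i),(i*s,8),0,.3,(255,255,0),1);cv2.line(c,(i*s,10),(i*s,14),(255,255,0))
    for i in range(0,h,10): cv2.putText(c,str(y+i),(0,i*s+4),0,.3,(255,255,0),1)
    return c
T=np.load("top0.npy");S=np.load("side0.npy")
m=np.vstack([np.hstack([crop(T,228,130,50,37,8),crop(T,295,150,50,37,8)]),np.hstack([crop(T,350,202,50,37,8),crop(T,160,186,50,37,8)])])
cv2.imwrite("pics/tc.png",m[:,:,::-1])
m=np.hstack([crop(S,245,145,70,100,4),crop(S,305,215,50,100,4),crop(S,308,312,50,72,4)[:400] if 0 else cv2.copyMakeBorder(crop(S,308,312,50,72,4),0,112,0,0,0)])
m=np.hstack([m[:, :], cv2.copyMakeBorder(crop(S,185,150,30,65,4),0,140,0,0,0)])
print(m.shape)
cv2.imwrite("pics/sc.png",m[:,:,::-1])
# colour masks
def blob(im,lo,hi,roi):
    x,y,w,h=roi; hs=cv2.cvtColor(im[y:y+h,x:x+w],cv2.COLOR_RGB2HSV); k=cv2.inRange(hs,lo,hi); n,l,st,c=cv2.connectedComponentsWithStats(k)
    i=1+np.argmax(st[1:,4]); return c[i]+[x,y],st[i]+[x,y,0,0,0]
R={"blue":((105,120,50),(130,255,255),(295,145,50,60),(325,210,30,50)),
"yellow":((20,120,60),(35,255,255),(345,195,50,45),(335,310,30,40)),
"red":((0,140,50),(6,255,255),(165,186,40,35),(190,150,30,40)),
"orange":((4,100,60),(18,255,255),(240,130,28,40),(275,145,35,40))}
for k,(lo,hi,a,b) in R.items():
    t=blob(T,lo,hi,a);s=blob(S,lo,hi,b); print(k,t,s,cross(t[0],s[0]))
E
```

```text
(400, 800, 3)
blue (array([318.21428571, 161.21428571]), array([316, 159,   6,   5,  14])) (array([339.47058824, 237.58823529]), array([337, 234,   7,   8,  34])) (array([ 0.62921042, -0.1904412 ,  0.1523555 ]), np.float64(0.004488441374016811))
yellow (array([377.90909091, 210.        ]), array([373, 209,  11,   4,  22])) (array([348.2160804 , 329.33668342]), array([342, 317,  14,  25, 199])) (array([ 0.44946236, -0.39204296,  0.15338535]), np.float64(0.0023427038373767576))
red (array([180.07692308, 195.26923077]), array([176, 194,   9,   4,  26])) (array([202.39393939, 171.57575758]), array([200, 168,   5,   9,  33])) (array([0.5248708 , 0.30658864, 0.11185016]), np.float64(0.0022916847835509134))
orange (array([254.3143508, 138.6833713]), array([240, 130,  28,  22, 439])) (array([281.30314961, 174.77952756]), array([275, 164,  17,  21, 254])) (array([0.67560671, 0.05177493, 0.19602048]), np.float64(0.06828037659983713))
```

View pics/tc.png

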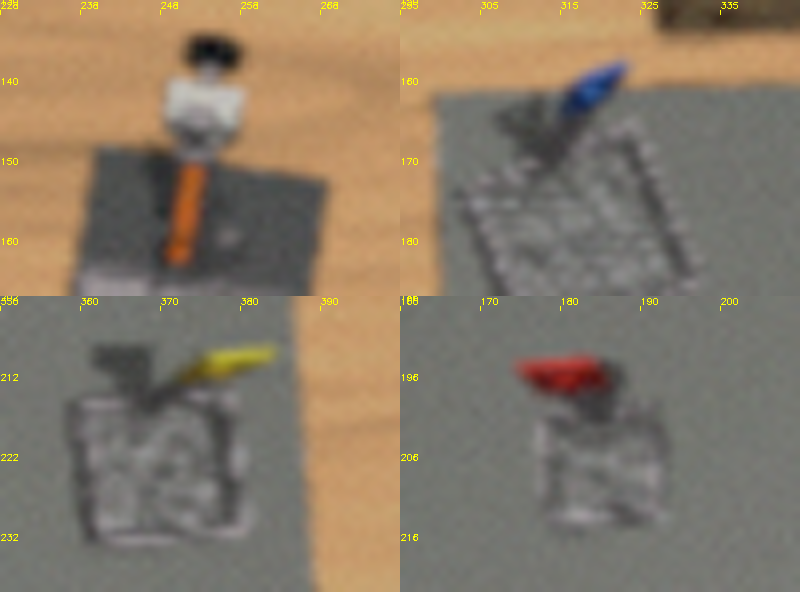

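View pics/sc.png

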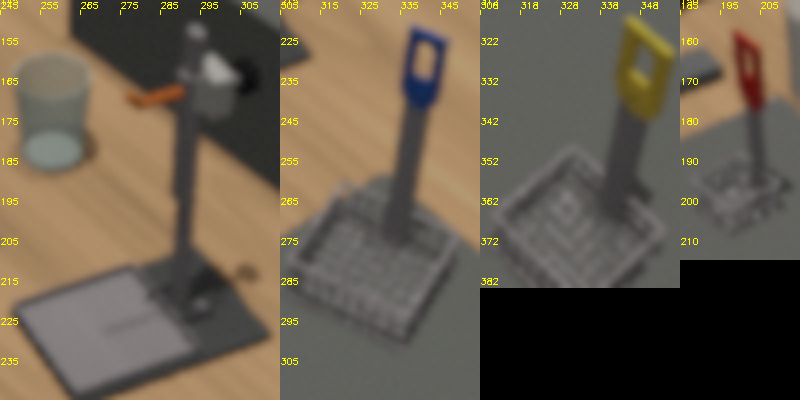

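Side crop shows the hook at (277–291,168), upright top (293,152), and the heads' slots facing the camera. Top crop shows the bar from (254,151) to (252,163). One more crop set for the tray, the large basket and the hook.

```bash
cat >> h.py <<'E'
def crop(im,x,y,w,h,s):
    c=cv2.resize(im[y:y+h,x:x+w],None,fx=s,fy=s,interpolation=cv2.INTER_CUBIC)
    for i in range(0,w,5): cv2.line(c,(int((i+.5)*s),0),(int((i+.5)*s),4 if i%10 else 9),(255,255,0))
    for i in range(0,w,10): cv2.putText(c,str(x+i),(int((i+.5)*s)+2,9),0,.3,(255,255,0),1)
    for i in range(0,h,5): cv2.line(c,(0,int((i+.5)*s)),(4 if i%10 else 9,int((i+.5)*s)),(255,255,0))
    for i in range(0,h,10): cv2.putText(c,str(y+i),(10,int((i+.5)*s)+4),0,.3,(255,255,0),1)
    return c
E
python3 - <<'E'
from h import *
T=np.load("top0.npy");S=np.load("side0.npy")
m=np.hstack([crop(T,228,132,45,66,8)[:528],crop(T,298,155,42,42,9)[:378].copy() if 0 else cv2.copyMakeBorder(crop(T,298,155,42,42,8),0,192,0,0,0)])
m[336:528,360:]=0
c=crop(S,270,148,40,24,8); m[336:528,360:680]=c
print(m.shape)
cv2.imwrite("pics/c5.png",m[:,:,::-1])
print(cam("top")[0],cam("side")[0])
E
```

```text
(528, 696, 3)
[[486.31564946   0.         255.85973734]
 [  0.         486.31564946 184.53348202]
 [  0.           0.           1.        ]] [[452.05300994   0.         256.27492298]
 [  0.         452.05300994 191.7370052 ]
 [  0.           0.           1.        ]]
```

View pics/c5.png

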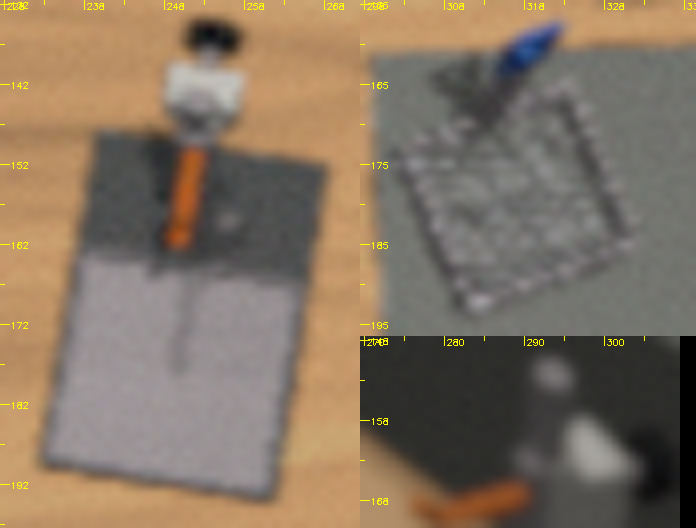

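```bash
python3 - <<'E'
from h import *
np.set_printoptions(precision=4,suppress=True)
def rect(P,z):
    p=np.array([onz("top",q,z)[:2] for q in P])  # TL TR BR BL in image; image up=+x, left=+y
    TL,TR,BR,BL=p
    print(" centre",p.mean(0),"dx",np.linalg.norm(TL-BL),np.linalg.norm(TR-BR),"dy",np.linalg.norm(TL-TR),np.linalg.norm(BL-BR))
    a=(TL-BL)+(TR-BR); b=(TL-TR)+(BL-BR)
    ya=np.arctan2(a[1],a[0]); yb=np.arctan2(-b[0],b[1]); print("  yaw",np.degrees([ya,yb])); return p.mean(0),(ya+yb)/2
s,sy=rect([(239.6,147.75),(268.5,151.9),(261.6,194),(232.5,189.6)],0.014)
st=s+.025*np.array([np.cos(sy),np.sin(sy)]); print("stand",st)
for n,P,hx,ez,zz in(("L",[(301.9,173.25),(324.1,165.1),(331.5,185.1),(311.25,193)],.04,.192,.038),("M",[(358.9,214.5),(378,214.5),(380.1,230.75),(361,232)],.032,.170,.034),("S",[(177,200.4),(192,200.4),(192.3,213.3),(177.4,213.3)],.024,.152,.030)):
    c,y=rect(P,zz); e=c+hx*np.array([np.cos(y),np.sin(y)]); print(n,"handle xy",e,"slot mid proj top",proj("top",[*e,ez-.016]),"side",proj("side",[*e,ez-.016]))
print("tip",cross((249.75,161.9),(276.4,168.4)),"root",cross((251.75,150.25),(290.5,167.1)))
# plane-constrained bar: side ray intersect vertical plane through stand axis
n=np.array([-np.sin(sy),np.cos(sy),0])
for nm,uv in(("root",(290.5,167.1)),("mid",(284,168)),("tip",(276.4,168.6)),("uptop",(293.5,152.4))):
    o,d=ray("side",uv);q=o+d*((np.r_[st,0]-o)@n)/(d@n); print(nm,q,"stand x",(q[:2]-st)@[np.cos(sy),np.sin(sy)])
E
```

```text
centre [0.6327 0.0498] dx 0.1671296347905443 0.1678387339295948 dy 0.1132794573136176 0.11228928533725183
  yaw [-10.5633  -9.8592]
stand [0.6573 0.0454]
 centre [ 0.589  -0.2016] dx 0.08325007804986115 0.0817745015156162 dy 0.09108229848815848 0.08313290819227191
  yaw [19.8754 19.5838]
L handle xy [ 0.6267 -0.1881] slot mid proj top [318.1668 160.8724] side [340.0966 230.6589]
 centre [ 0.4183 -0.3899] dx 0.06577958453247269 0.06114822277877016 dy 0.0718300768182902 0.07172909677176911
  yaw [3.165  0.5055]
M handle xy [ 0.4503 -0.3888] slot mid proj top [376.84   210.0299] side [347.9829 327.7804]
 centre [0.4956 0.3003] dx 0.04893654711230053 0.048920181504491865 dy 0.0563315407229999 0.05567612406872727
  yaw [ 1.6829 -1.331 ]
S handle xy [0.5196 0.3004] slot mid proj top [180.7356 195.8455] side [201.8037 166.8734]
tip (array([0.6147, 0.0532, 0.2333]), np.float64(0.0003651392090994129)) root (array([0.6586, 0.0451, 0.2229]), np.float64(0.0014367739321112945))
root [0.6595 0.045  0.2227] stand x 0.0021868789593479693
mid [0.6387 0.0487 0.2267] stand x -0.01891266113022376
tip [0.6148 0.053  0.2328] stand x -0.0432192643579781
uptop [0.6662 0.0438 0.2703] stand x 0.008996710289361456
```

```bash
cat >> h.py <<'E'
from scipy.spatial.transform import Rotation as Ro
def st():
    s=telemetry.observe(); R=Ro.from_euler("xyz",s["tool_rot"]).as_matrix()
    y=R[:,1]; print("t",round(s["clock"],2),"p",(s["position"]*1e3).round(1),"x",R[:,0].round(3),"yaz",np.degrees(np.arctan2(y[1],y[0])).round(2),"F",np.round(s["force"],1),"M",np.round(s["moment"],2),"w",round(s["grip_width"]*1e3,1),"q",s["qpos"].round(2))
E
python3 - <<'E'
from h import *
st()
sy=np.radians(-10.2);S=np.array([.6573,.0454]);print(S-.018*np.array([np.cos(sy),np.sin(sy)]))
E
```

```text
t 0.1 p [158.1 604.4 230.8] x [-0.    -0.001 -1.   ] yaz 75.35 F [-0.2 -0.2  0.1] M [-0.01  0.02  0.02] w 85.6 q [-1.39  0.52 -0.04  1.6   0.02  1.02 -0.11]
[0.63958448 0.04858753]
```

>>> play_rows --pt "30 -35 6 0 0 0.6 0" --pt "30 -35 6 0 0 0.6 0" --pt "30 -35 6 0 0 0.6 0" --pt "30 -35 6 0 0 0.6 0" --pt "30 -35 6 0 0 0.5 0" --pt "30 -35 6 0 0 0.5 0" --pt "30 -35 6 0 0 0.5 0" --pt "30 -35 6 0 0 0.5 0" --grip_force 40

```text
clock: 1.1
position: [0.3989, 0.3233, 0.2794]
tool_rot: [-2.201, 1.571, -2.38]
force: [-0.1, 0.1, -0.2]
grip_width: 0.0002
```

>>> play_rows --pt "30 -35 0 0 0 0 0" --pt "30 -35 0 0 0 0 0" --pt "30 -35 0 0 0 0 0" --pt "30 -35 0 0 0 0 0" --pt "30 -35 0 0 0 0 0" --pt "30 -35 0 0 0 0 0" --pt "30 -35 0 0 0 0 0" --pt "30 -30 0 0 0 0 0"

```text
clock: 2.1
position: [0.6389, 0.0481, 0.279]
tool_rot: [-2.587, 1.57, -2.766]
force: [0.7, -0.2, 1.0]
grip_width: 0.0001
```

```bash
python3 -c "from h import *; st()"
```

```text
t 2.1 p [638.9  48.1 279. ] x [-0. -0. -1.] yaz 79.72 F [ 0.7 -0.2  1. ] M [ 0.01  0.02 -0.02] w 0.1 q [-0.28  0.51  0.18  1.51 -0.09  1.13  1.3 ]
```

>>> play_rows --pt "-1 0 -14 0 0 0 0" --pt "0 0 -13 0 0 0 0" --pt "0 0 -10 0 0 0 0" --pt "0 0 -4 0 0 0 0" --pt "0 0 -2 0 0 0 0" --pt "0 0 -2 0 0 0 0" --pt "0 0 -1 0 0 0 0"

```text
clock: 2.98
position: [0.6372, 0.0497, 0.2334]
tool_rot: [0.263, 1.571, 0.084]
force: [-0.1, -0.4, -0.3]
grip_width: 0.0001
```

>>> play_rows --pt "0 0 -1 0 0 0 0" --pt "0 0 -1 0 0 0 0"

```text
clock: 3.22
position: [0.6372, 0.0496, 0.2313]
tool_rot: [0.143, 1.571, -0.036]
force: [0.3, -0.1, -0.8]
grip_width: -0.0002
```

>>> play_rows --pt "0 0 -1 0 0 0 0" --pt "0 0 -1 0 0 0 0"

```text
clock: 3.48
position: [0.6372, 0.0496, 0.2292]
tool_rot: [-0.076, 1.571, -0.255]
force: [0.1, -0.4, 0.2]
grip_width: 0.0003
```

>>> play_rows --pt "0 0 -1 0 0 0 0" --pt "0 0 -1 0 0 0 0"

```text
clock: 3.72
position: [0.6372, 0.0497, 0.2272]
tool_rot: [0.609, 1.571, 0.43]
force: [-0.4, 0.3, 0.3]
grip_width: -0.0001
```

>>> play_rows --pt "0 0 -1 0 0 0 0"

```text
clock: 3.85
position: [0.6371, 0.0497, 0.2262]
tool_rot: [-2.59, 1.571, -2.769]
force: [-0.4, 0.6, 0.5]
grip_width: 0.0
```

>>> play_rows --pt "0 0 -1 0 0 0 0"

```text
clock: 3.98
position: [0.6372, 0.0497, 0.2252]
tool_rot: [-3.131, 1.571, 2.973]
force: [0.6, 0.8, 0.3]
grip_width: 0.0001
```

>>> play_rows --pt "0 0 -1 0 0 0 0"

```text
clock: 4.1
position: [0.6372, 0.0497, 0.2243]
tool_rot: [0.204, 1.571, 0.025]
force: [0.3, 0.0, 1.2]
grip_width: 0.0001
```

>>> play_rows --pt "0 0 -1 0 0 0 0"

```text
clock: 4.22
position: [0.6372, 0.0497, 0.2232]
tool_rot: [-1.741, 1.571, -1.92]
force: [0.5, 0.2, 0.0]
grip_width: 0.0001
```

>>> play_rows --pt "0 0 -1 0 0 0 0"

```text
clock: 4.35
position: [0.6373, 0.0497, 0.2225]
tool_rot: [0.458, 1.57, 0.279]
force: [-4.1, 0.4, 11.1]
grip_width: -0.0001
```

>>> play_rows --pt "-2 0 20 0 0 0 0" --pt "-2 0 25 0 0 0 85" --pt "0 -30 10 0 0 5 85" --pt "-2 -45 0 0 0 5 85" --pt "-1 -45 0 0 0 5 85" --pt "-1 -45 0 0 0 5 85" --pt "-1 -43 0 0 0 5 85" --pt "-1 -30 -20 0 0 5 85"

```text
clock: 5.35
position: [0.6274, -0.1909, 0.2582]
tool_rot: [-0.761, 1.568, -0.415]
force: [-0.5, 0.6, -1.3]
grip_width: 0.0851
```

```bash
python3 -c "from h import *; st()"
```

```text
t 5.35 p [ 627.4 -190.9  258.2] x [ 0.002 -0.001 -1.   ] yaz 109.82 F [-0.5  0.6 -1.3] M [-0.02 -0.01  0.02] w 85.1 q [ 0.15  0.55  0.09  1.49 -0.05  1.11  2.16]
```

>>> play_rows --pt "0 0 -25 0 0 0 85" --pt "0 0 -25 0 0 0 85" --pt "0 0 -15 0 0 0 85" --pt "0 0 0 0 0 0 85"

```text
clock: 5.85
position: [0.6269, -0.1882, 0.1916]
tool_rot: [2.637, 1.569, 2.981]
force: [0.5, -0.6, 0.7]
grip_width: 0.0853
```

```bash
python3 - <<'E'
from h import *
st()
S=save("side","s1");T=save("top","t1")
m=np.hstack([crop(S,305,190,60,75,6),crop(T,285,120,66,75,6)]);cv2.imwrite("pics/c6.png",m[:,:,::-1]);print(m.shape)
E
```

```text
t 5.85 p [ 626.9 -188.2  191.6] x [-0.001  0.    -1.   ] yaz 109.75 F [ 0.5 -0.6  0.7] M [-0.01 -0.07 -0.02] w 85.3 q [ 0.15  0.61  0.08  1.56 -0.06  0.98  2.16]
(450, 756, 3)
```

View pics/c6.png

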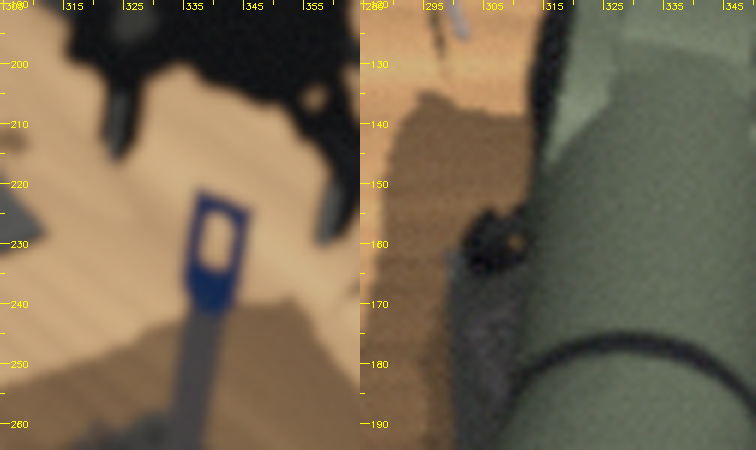

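Fingertips at (322,215) and (358,229) straddle the blue head (337–347,221), close to centred. I'll descend and close.

>>> play_rows --pt "0 0 -12 0 0 0 85" --pt "0 0 -10 0 0 0 85" --pt "0 0 0 0 0 0 60" --pt "0 0 0 0 0 0 40" --pt "0 0 0 0 0 0 20" --pt "0 0 0 0 0 0 15" --pt "0 0 0 0 0 0 15" --grip_force 60

```text
clock: 6.82
position: [0.6274, -0.1882, 0.1708]
tool_rot: [-0.325, 1.57, 0.019]
force: [-1.4, 1.8, 5.5]
grip_width: 0.0246
```

```bash
python3 -c "from h import *; st()"
```

```text
t 6.83 p [ 627.4 -188.2  170.8] x [ 0.001  0.    -1.   ] yaz 109.75 F [-1.4  1.8  5.5] M [0.32 0.12 0.01] w 24.6 q [ 0.15  0.63  0.08  1.58 -0.06  0.93  2.16]
```

>>> play_rows --pt "0 0 5 0 0 0 15" --pt "0 0 12 0 0 0 15" --pt "0 0 18 0 0 0 15" --pt "0 0 14 0 0 0 15" --pt "-4 15 4 0 0 -2 15" --pt "-5 28 2 0 0 -4 15" --pt "-5 32 0 0 0 -4 15" --pt "-5 32 0 0 0 -4 15"

```text
clock: 7.82
position: [0.6081, -0.0804, 0.2262]
tool_rot: [0.003, 1.57, 0.101]
force: [1.1, 0.3, -1.3]
grip_width: 0.0245
```

>>> play_rows --pt "-5 32 0 0 0 -4 15" --pt "-5 32 0 0 0 -4 15" --pt "-5 32 0 0 0 -4 15" --pt "0 27 0 0 0 -4 15" --pt "0 15 0 0 0 0 15" --pt "0 0 0 0 0 0 15" --pt "0 0 0 0 0 0 15"

```text
clock: 8.7
position: [0.5933, 0.0552, 0.2255]
tool_rot: [-1.158, 1.57, -1.337]
force: [0.3, -0.0, -1.9]
grip_width: 0.0245
```

```bash
python3 - <<'E'
from h import *
st()
S=save("side","s2");T=save("top","t2")
m=np.hstack([crop(S,240,140,70,75,6),crop(T,225,125,56,75,6)]);cv2.imwrite("pics/c7.png",m[:,:,::-1]);print(m.shape)
E
```

```text
t 8.7 p [593.3  55.2 225.5] x [ 0.    -0.001 -1.   ] yaz 79.72 F [ 0.3 -0.  -1.9] M [ 0.   -0.03  0.  ] w 24.5 q [-0.32  0.49  0.18  1.69 -0.1   0.97  1.29]
(450, 756, 3)
```

View pics/c7.png

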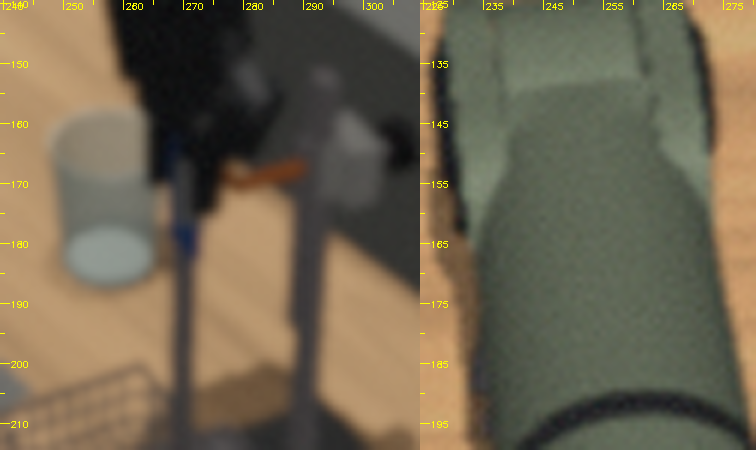

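```bash
python3 - <<'E'
from h import *
u=np.array([.9842,-.1771,0]);v=np.array([.1771,.9842,0])
p=np.array([.5933,.0552,.1997])
for a in(-.004,0,.004):
  for b in(-.004,0,.004): print(a,b,proj("side",p+a*u+b*v))
S=np.array([.6573,.0454,0]); d=p-S; print("stand xy of tcp",d@u,d@v)
E
```

```text
-0.004 -0.004 [268.97750935 181.79877477]
-0.004 0 [268.29439884 181.00331247]
-0.004 0.004 [267.61427904 180.21133275]
0 -0.004 [270.24973354 181.39361134]
0 0 [269.56459943 180.59992694]
0 0.004 [268.88246154 179.80971346]
0.004 -0.004 [271.51910771 180.98935554]
0.004 0 [270.83196077 180.19744308]
0.004 0.004 [270.14781549 179.40898993]
stand xy of tcp -0.06472437999999994 -0.0016892399999999946
```

>>> play_rows --pt "0 1.5 -5 0 0 0 15" --pt "4 -0.7 0 0 0 0 15" --pt "4 -0.7 0 0 0 0 15" --pt "3 -0.5 0 0 0 0 15" --pt "2 -0.4 0 0 0 0 15" --pt "2 -0.4 0 0 0 0 15"

```text
clock: 9.55
position: [0.6083, 0.0554, 0.2203]
tool_rot: [-2.434, 1.571, -2.613]
force: [0.1, 0.7, -2.3]
grip_width: 0.0241
```

>>> play_rows --pt "2 -0.4 0 0 0 0 15" --pt "2 -0.4 0 0 0 0 15"

```text
clock: 9.8
position: [0.6123, 0.0547, 0.2203]
tool_rot: [2.212, 1.571, 2.033]
force: [0.7, -0.8, -3.0]
grip_width: 0.0242
```

>>> play_rows --pt "2 -0.4 0 0 0 0 15" --pt "2 -0.4 0 0 0 0 15"

```text
clock: 10.05
position: [0.6163, 0.0539, 0.2203]
tool_rot: [1.673, 1.571, 1.494]
force: [-0.4, 1.3, -2.0]
grip_width: 0.0239
```

>>> play_rows --pt "3 -0.6 0 0 0 0 15" --pt "3 -0.6 0 0 0 0 15"

```text
clock: 10.3
position: [0.6223, 0.0527, 0.2203]
tool_rot: [2.485, 1.571, 2.306]
force: [-1.2, 0.8, -2.8]
grip_width: 0.0241
```

>>> play_rows --pt "3 -0.6 0 0 0 0 15" --pt "3 -0.6 0 0 0 0 15"

```text
clock: 10.55
position: [0.6283, 0.0515, 0.2202]
tool_rot: [2.989, 1.571, 2.81]
force: [-0.2, 1.9, -3.2]
grip_width: 0.0245
```

>>> play_rows --pt "0.2 1 0 0 0 0 15" --pt "0 0 0 0 0 0 15"

```text
clock: 10.8
position: [0.6284, 0.0524, 0.2203]
tool_rot: [-1.445, 1.571, -1.624]
force: [0.3, 0.9, -2.8]
grip_width: 0.0247
```

>>> play_rows --pt "0.2 1 0 0 0 0 15" --pt "0 0 0 0 0 0 15"

```text
clock: 11.05
position: [0.6286, 0.0535, 0.2204]
tool_rot: [0.1, 1.571, -0.078]
force: [-0.7, -0.2, -2.8]
grip_width: 0.0241
```

>>> play_rows --pt "-0.4 -2 0 0 0 0 15" --pt "-0.2 -1 0 0 0 0 15"

```text
clock: 11.3
position: [0.628, 0.0512, 0.2203]
tool_rot: [1.463, 1.57, 1.285]
force: [0.9, 6.3, -3.6]
grip_width: 0.0247
```

>>> play_rows --pt "-0.2 -1 0 0 0 0 15" --pt "0 0 0 0 0 0 15"

```text
clock: 11.55
position: [0.628, 0.0511, 0.2204]
tool_rot: [1.4, 1.569, 1.222]
force: [1.3, 7.4, -4.3]
grip_width: 0.0248
```

>>> play_rows --pt "0.6 3.5 0 0 0 0 15" --pt "4 -0.7 0 0 0 0 15" --pt "4 -0.7 0 0 0 0 15" --pt "4 -0.7 0 0 0 0 15"

```text
clock: 12.05
position: [0.6407, 0.0505, 0.2203]
tool_rot: [-1.447, 1.571, -1.626]
force: [-0.8, 0.3, -2.1]
grip_width: 0.0249
```

>>> play_rows --pt "3 -0.5 0 0 0 0 15" --pt "3 -0.5 0 0 0 0 15" --pt "2 -0.4 0 0 0 0 15"

```text
clock: 12.42
position: [0.6485, 0.0494, 0.2203]
tool_rot: [-1.553, 1.571, -1.732]
force: [0.2, 0.6, -2.3]
grip_width: 0.0242
```

>>> play_rows --pt "2 -0.4 0 0 0 0 15" --pt "1 -0.2 0 0 0 0 15"

```text
clock: 12.68
position: [0.6514, 0.0488, 0.2203]
tool_rot: [-1.779, 1.571, -1.958]
force: [0.0, -0.0, -1.8]
grip_width: 0.0242
```

>>> play_rows --pt "1.5 -0.3 0 0 0 0 15" --pt "1 -0.2 0 0 0 0 15"

```text
clock: 12.92
position: [0.6539, 0.0483, 0.2203]
tool_rot: [-1.218, 1.571, -1.397]
force: [0.4, 0.3, -2.0]
grip_width: 0.0244
```

>>> play_rows --pt "1 -0.2 0 0 0 0 15" --pt "0.5 0 0 0 0 0 15"

```text
clock: 13.18
position: [0.6554, 0.0481, 0.2203]
tool_rot: [-2.357, 1.571, -2.536]
force: [-2.1, 0.2, -1.0]
grip_width: 0.0243
```

>>> play_rows --pt "1 -0.2 0 0 0 0 15"

```text
clock: 13.3
position: [0.6556, 0.0481, 0.2202]
tool_rot: [-3.025, 1.569, 3.079]
force: [-10.0, 1.2, 4.0]
grip_width: 0.0243
```

>>> play_rows --pt "-1.2 0.2 -2 0 0 0 15" --pt "0 0 -4 0 0 0 15" --pt "0 0 -4 0 0 0 15" --pt "0 0 -2 0 0 0 15" --pt "0 0 -1 0 0 0 15"

```text
clock: 13.92
position: [0.6552, 0.0481, 0.2071]
tool_rot: [-2.02, 1.571, -2.199]
force: [-0.2, 0.1, -2.0]
grip_width: 0.0248
```

>>> play_rows --pt "0 0 -1 0 0 0 15" --pt "0 0 -1 0 0 0 15"

```text
clock: 14.18
position: [0.6552, 0.0482, 0.2053]
tool_rot: [0.342, 1.571, 0.163]
force: [-0.2, -0.4, -1.6]
grip_width: 0.0241
```

>>> play_rows --pt "0 0 -1 0 0 0 15" --pt "0 0 -1 0 0 0 15"

```text
clock: 14.42
position: [0.6552, 0.0481, 0.2033]
tool_rot: [0.006, 1.571, -0.173]
force: [0.2, 0.5, -1.8]
grip_width: 0.0242
```

>>> play_rows --pt "0 0 -1 0 0 0 15"

```text
clock: 14.55
position: [0.6552, 0.0481, 0.2023]
tool_rot: [-0.929, 1.571, -1.108]
force: [0.2, -0.8, -2.3]
grip_width: 0.0242
```

>>> play_rows --pt "0 0 -0.7 0 0 0 15"

```text
clock: 14.68
position: [0.6552, 0.0481, 0.2015]
tool_rot: [-2.242, 1.571, -2.421]
force: [-0.1, 0.6, -0.4]
grip_width: 0.0244
```

>>> play_rows --pt "0 0 -0.7 0 0 0 15"

```text
clock: 14.8
position: [0.6553, 0.0482, 0.2011]
tool_rot: [0.535, 1.57, 0.356]
force: [-2.2, 0.3, 5.8]
grip_width: 0.0246
```

>>> play_rows --pt "0 0 0.3 0 0 0 30" --pt "0 0 0 0 0 0 40" --pt "0 0 0 0 0 0 60" --pt "0 0 0 0 0 0 80" --pt "0 0 0 0 0 0 80" --pt "0 0 15 0 0 0 80" --pt "0 0 30 0 0 0 80" --pt "0 0 30 0 0 0 80"

```text
clock: 15.8
position: [0.6552, 0.0481, 0.2781]
tool_rot: [0.188, 1.57, 0.009]
force: [0.2, -0.5, 0.3]
grip_width: 0.0798
```

>>> play_rows --pt "-10 -30 0 0 0 2 80" --pt "-20 -45 0 0 0 2 80" --pt "-25 -50 0 0 0 2 80" --pt "-25 -50 0 0 0 2 80" --pt "-25 -50 0 0 0 2 80" --pt "-25 -50 0 0 0 2 80" --pt "-25 -50 -10 0 0 0 80" --pt "-20 -50 -20 0 0 0 80"

```text
clock: 16.8
position: [0.4797, -0.3288, 0.2478]
tool_rot: [-0.458, 1.568, -0.427]
force: [0.8, 0.1, -0.2]
grip_width: 0.0804
```

```bash
python3 - <<'E'
from h import *
st()
S=save("side","s3");T=save("top","t3")
m=np.hstack([crop(S,245,140,65,95,6),crop(T,225,125,56,95,6)]);cv2.imwrite("pics/c8.png",m[:,:,::-1]);print(m.shape)
E
```

```text
t 16.8 p [ 479.7 -328.8  247.8] x [ 0.003 -0.001 -1.   ] yaz 91.74 F [ 0.8  0.1 -0.2] M [-0.   -0.05  0.02] w 80.4 q [ 0.34  0.44  0.23  1.71 -0.12  1.    2.21]
(570, 726, 3)
```

View pics/c8.png

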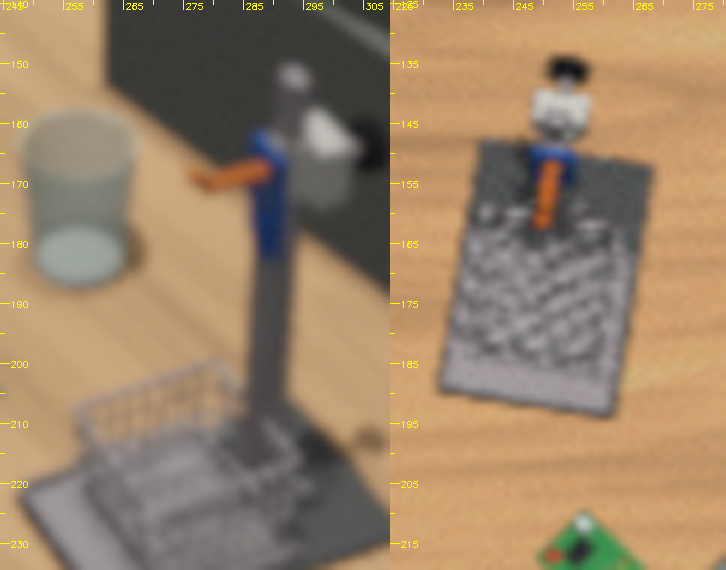

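Large hangs square on the hook, flush against the plate (head at 285–292,163–182). Next the medium one.

>>> play_rows --pt "-15 -32 -10 0 0 0 85" --pt "-15 -31.5 -20 0 0 0 85" --pt "0 0 -22 0 0 0 85" --pt "0 0 -12 0 0 0 85" --pt "0 0 0 0 0 0 85"

```text
clock: 17.52
position: [0.4505, -0.3898, 0.1822]
tool_rot: [2.121, 1.57, 2.152]
force: [-0.3, -0.2, 0.3]
grip_width: 0.0847
```

```bash
python3 - <<'E'
from h import *
st()
S=save("side","s4")
m=crop(S,300,270,100,80,7);cv2.imwrite("pics/c9.png",m[:,:,::-1]);print(m.shape)
E
```

```text
t 17.52 p [ 450.5 -389.8  182.2] x [-0.     0.001 -1.   ] yaz 91.79 F [-0.3 -0.2  0.3] M [ 0.01 -0.01 -0.05] w 84.7 q [ 0.46  0.54  0.22  1.74 -0.15  0.88  2.35]
(560, 700, 3)
```

View pics/c9.png

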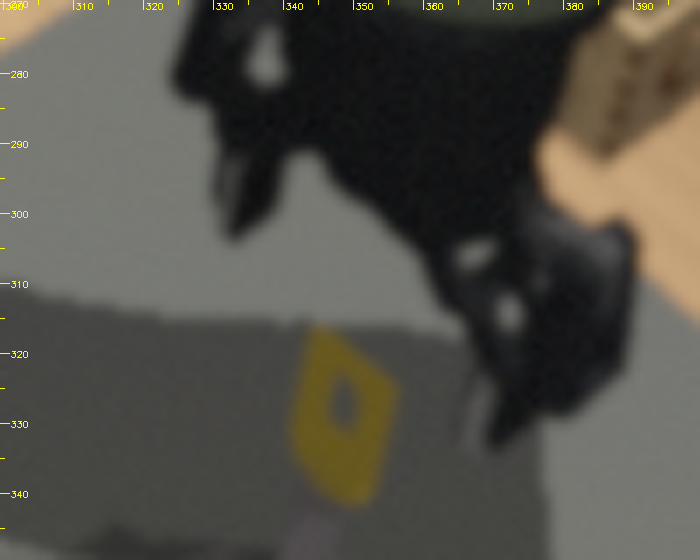

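```bash
python3 - <<'E'
from h import *
for p in([.4505,-.3898,.1952],[.4505,-.3898,.178],[.4545,-.3898,.178],[.4505,-.3858,.178],[.4505,-.3898,.154]): print(p,proj("side",p))
print("slot vs (348.5,327), head bottom",proj("side",[.4505,-.3898,.123]))
u=np.radians(91.8);d=np.array([np.cos(u),np.sin(u),0])
for s in(-1,1): print(proj("side",np.array([.4505,-.3898,.1952])+s*.0425*d),proj("side",np.array([.4505,-.3898,.178])+s*.015*d))
E
```

```text
[0.4505, -0.3898, 0.1952] [351.01839393 316.28113713]
[0.4505, -0.3898, 0.178] [349.89710995 321.2783947 ]
[0.4545, -0.3898, 0.178] [351.25666833 320.27178432]
[0.4505, -0.3858, 0.178] [348.47526353 319.95260642]
[0.4505, -0.3898, 0.154] [348.37594357 328.05781931]
slot vs (348.5,327), head bottom [346.48240026 336.49682653]
[367.2811597  330.48104156] [355.45479587 326.18955349]
[335.63431109 302.84845852] [344.44603413 316.46144403]
```

Tips (332,303)/(369,333) and head (344,317)–(357,324) agree with the predicted positions within 1–2 px. Grasping.

>>> play_rows --pt "0 0 -15 0 0 0 85" --pt "0 0 -13 0 0 0 85" --pt "0 0 -5 0 0 0 70" --pt "0 0 0 0 0 0 50" --pt "0 0 0 0 0 0 35" --pt "0 0 0 0 0 0 15" --pt "0 0 0 0 0 0 15" --pt "0 0 0 0 0 0 15"

```text
clock: 18.58
position: [0.4505, -0.3904, 0.1497]
tool_rot: [-0.327, 1.57, -0.296]
force: [0.7, 2.2, 6.7]
grip_width: 0.0283
```

```bash
python3 -c "from h import *; st()"
```

```text
t 18.57 p [ 450.5 -390.4  149.7] x [ 0.001 -0.    -1.   ] yaz 91.74 F [0.7 2.2 6.7] M [ 0.56  0.01 -0.05] w 28.3 q [ 0.47  0.58  0.21  1.76 -0.16  0.81  2.36]
```

>>> play_rows --pt "0 0 5 0 0 0 15" --pt "0 0 12 0 0 0 15" --pt "0 0 20 0 0 0 15" --pt "0 0 22 0 0 0 15" --pt "5 15 15 0 0 -1 15" --pt "9 30 8 0 0 -1 15" --pt "11 36 0 0 0 -1 15" --pt "11 36 0 0 0 -1 15"

```text
clock: 19.58
position: [0.4864, -0.2724, 0.2321]
tool_rot: [-0.382, 1.57, -0.423]
force: [0.4, -0.1, -0.3]
grip_width: 0.0285
```

>>> play_rows --pt "11 36 0 0 0 -1 15" --pt "11 36 0 0 0 -1 15" --pt "11 36 0 0 0 -1 15" --pt "11 36 0 0 0 -1 15" --pt "11 36 0 0 0 -1 15" --pt "11 36 0 0 0 -1 15" --pt "11 36 0 0 0 -1 15" --pt "11 36 0 0 0 -1 15"

```text
clock: 20.58
position: [0.5745, 0.0157, 0.2321]
tool_rot: [0.098, 1.57, -0.082]
force: [0.3, -0.9, -0.8]
grip_width: 0.0282
```

>>> play_rows --pt "10 28 0 0 0 0 15" --pt "4 17 0 0 0 0 15" --pt "0 0 0 0 0 0 15" --pt "0 0 0 0 0 0 15"

```text
clock: 21.08
position: [0.588, 0.0582, 0.2314]
tool_rot: [-1.268, 1.57, -1.449]
force: [0.4, 0.2, -0.6]
grip_width: 0.0285
```

```bash
python3 - <<'E'
from h import *
st()
S=save("side","s5")
m=crop(S,235,140,80,95,6);cv2.imwrite("pics/c10.png",m[:,:,::-1]);print(m.shape)
p=telemetry.observe()["position"]
print(proj("side",p+[0,0,.0203-.047]))
E
```

```text
t 21.07 p [588.   58.2 231.4] x [ 0.    -0.001 -1.   ] yaz 79.67 F [ 0.4  0.2 -0.6] M [-0.07 -0.05  0.01] w 28.5 q [-0.34  0.47  0.2   1.7  -0.11  0.98  1.29]
(570, 480, 3)
[267.42301935 179.3679401 ]
```

View pics/c10.png

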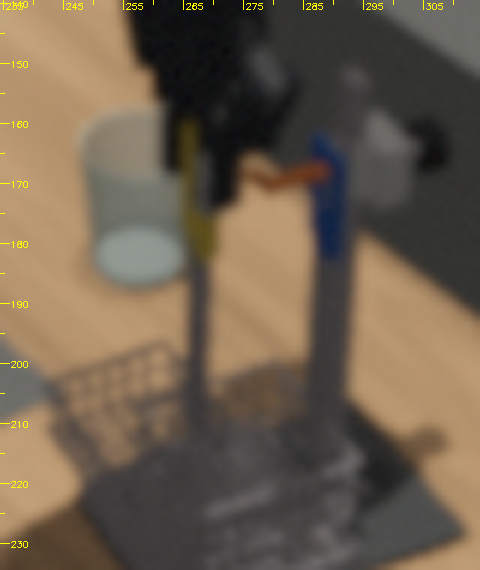

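Medium (yellow head 263–268,160–183) is held upright before the hook. Sliding on.

>>> play_rows --pt "0 2 -10 0 0 0 15" --pt "4 -0.7 0 0 0 0 15" --pt "4 -0.7 0 0 0 0 15" --pt "4 -0.7 0 0 0 0 15" --pt "4 -0.7 0 0 0 0 15" --pt "3 -0.6 0 0 0 0 15" --pt "2 -0.4 0 0 0 0 15"

```text
clock: 22.0
position: [0.6094, 0.0578, 0.2212]
tool_rot: [-0.561, 1.571, -0.74]
force: [-0.0, 0.0, -0.9]
grip_width: 0.0285
```

>>> play_rows --pt "2 -0.4 0 0 0 0 15" --pt "2 -0.4 0 0 0 0 15"

```text
clock: 22.25
position: [0.6133, 0.057, 0.2212]
tool_rot: [0.281, 1.571, 0.102]
force: [0.2, 0.3, -1.6]
grip_width: 0.0282
```

>>> play_rows --pt "3 -0.5 0 0 0 0 15" --pt "3 -0.5 0 0 0 0 15"

```text
clock: 22.5
position: [0.6194, 0.056, 0.2212]
tool_rot: [-0.551, 1.571, -0.73]
force: [-0.6, -0.0, -1.5]
grip_width: 0.028
```

>>> play_rows --pt "3 -0.5 0 0 0 0 15" --pt "3 -0.5 0 0 0 0 15"

```text
clock: 22.75
position: [0.6254, 0.055, 0.2212]
tool_rot: [-2.955, 1.571, -3.134]
force: [0.2, -0.9, -1.4]
grip_width: 0.028
```

>>> play_rows --pt "-0.3 -1.5 0 0 0 0 15" --pt "-0.2 -1 0 0 0 0 15"

```text
clock: 23.0
position: [0.6246, 0.0524, 0.2212]
tool_rot: [-2.222, 1.571, -2.401]
force: [-0.1, -0.7, -2.1]
grip_width: 0.0281
```

>>> play_rows --pt "-0.2 -1 0 0 0 0 15"

```text
clock: 23.12
position: [0.6245, 0.052, 0.2212]
tool_rot: [1.473, 1.57, 1.294]
force: [1.1, 4.0, -2.1]
grip_width: 0.0284
```

>>> play_rows --pt "-0.2 -1 0 0 0 0 15"

```text
clock: 23.25
position: [0.6244, 0.0518, 0.2212]
tool_rot: [1.399, 1.569, 1.221]
force: [3.0, 8.9, -4.2]
grip_width: 0.0279
```

>>> play_rows --pt "0.6 3.2 0 0 0 0 15" --pt "4 -0.7 0 0 0 0 15" --pt "4 -0.7 0 0 0 0 15" --pt "4 -0.7 0 0 0 0 15" --pt "4 -0.7 0 0 0 0 15" --pt "3 -0.6 0 0 0 0 15" --pt "2 -0.4 0 0 0 0 15"

```text
clock: 24.12
position: [0.646, 0.0499, 0.2211]
tool_rot: [-2.327, 1.571, -2.506]
force: [-0.3, 0.5, -1.3]
grip_width: 0.028
```

>>> play_rows --pt "1.5 -0.3 0 0 0 0 15" --pt "1.5 -0.3 0 0 0 0 15"

```text
clock: 24.38
position: [0.6489, 0.0494, 0.2212]
tool_rot: [2.762, 1.571, 2.583]
force: [0.2, -0.1, -1.2]
grip_width: 0.0282
```

>>> play_rows --pt "1 -0.2 0 0 0 0 15" --pt "1 -0.2 0 0 0 0 15"

```text
clock: 24.62
position: [0.6509, 0.049, 0.2212]
tool_rot: [1.393, 1.571, 1.214]
force: [-0.4, 0.3, -1.7]
grip_width: 0.0283
```

>>> play_rows --pt "1 -0.2 0 0 0 0 15"

```text
clock: 24.75
position: [0.6519, 0.0488, 0.2212]
tool_rot: [-2.857, 1.571, -3.036]
force: [-0.4, -1.0, -0.8]
grip_width: 0.0283
```

>>> play_rows --pt "1 -0.2 0 0 0 0 15"

```text
clock: 24.88
position: [0.6524, 0.0487, 0.2211]
tool_rot: [-3.069, 1.569, 3.035]
force: [-8.4, 0.8, 3.4]
grip_width: 0.0285
```

>>> play_rows --pt "1 -0.2 0 0 0 0 15"

```text
clock: 25.0
position: [0.6526, 0.0486, 0.2211]
tool_rot: [-3.059, 1.568, 3.045]
force: [-15.1, 1.6, 7.8]
grip_width: 0.0284
```

>>> play_rows --pt "-2 0.4 0 0 0 0 15" --pt "0 0 -4 0 0 0 15" --pt "0 0 -4 0 0 0 15" --pt "0 0 -4 0 0 0 15" --pt "0 0 -2 0 0 0 15"

```text
clock: 25.62
position: [0.6518, 0.0487, 0.2068]
tool_rot: [-2.59, 1.57, -2.769]
force: [-0.1, 0.5, -1.3]
grip_width: 0.0284
```

>>> play_rows --pt "0 0 -1.5 0 0 0 15" --pt "0 0 -1 0 0 0 15"

```text
clock: 25.88
position: [0.6519, 0.0487, 0.2047]
tool_rot: [0.296, 1.571, 0.117]
force: [0.1, -0.5, -1.0]
grip_width: 0.0283
```

>>> play_rows --pt "0 0 -1 0 0 0 15"

```text
clock: 26.0
position: [0.6519, 0.0488, 0.2037]
tool_rot: [0.268, 1.571, 0.089]
force: [-0.3, 0.7, -0.8]
grip_width: 0.028
```

>>> play_rows --pt "0 0 -0.7 0 0 0 15"

```text
clock: 26.12
position: [0.6518, 0.0488, 0.203]
tool_rot: [-2.057, 1.571, -2.236]
force: [-0.3, -0.4, -2.0]
grip_width: 0.0284
```

>>> play_rows --pt "0 0 -0.7 0 0 0 15"

```text
clock: 26.25
position: [0.6519, 0.0487, 0.2023]
tool_rot: [0.19, 1.571, 0.011]
force: [-0.5, 0.0, 0.6]
grip_width: 0.0284
```

>>> play_rows --pt "0 0 -0.6 0 0 0 15"

```text
clock: 26.38
position: [0.652, 0.0488, 0.202]
tool_rot: [0.421, 1.57, 0.242]
force: [-2.5, 0.5, 5.9]
grip_width: 0.0285
```

>>> play_rows --pt "0 0 0.3 0 0 0 35" --pt "0 0 0 0 0 0 45" --pt "0 0 0 0 0 0 60" --pt "0 0 0 0 0 0 80" --pt "0 0 0 0 0 0 80" --pt "0 0 15 0 0 0 80" --pt "0 0 30 0 0 0 80" --pt "0 0 32 0 0 0 80"

```text
clock: 27.38
position: [0.6519, 0.0487, 0.2809]
tool_rot: [0.09, 1.57, -0.089]
force: [-0.3, 0.2, 0.2]
grip_width: 0.0797
```

>>> play_rows --pt "-12 20 0 0 0 1 85" --pt "-20 35 0 0 0 2 85" --pt "-20 40 0 0 0 2 85" --pt "-20 40 0 0 0 2 85" --pt "-20 40 0 0 0 2 85" --pt "-20 40 -20 0 0 1.5 85" --pt "-19.5 37.7 -35 0 0 0 85" --pt "0 0 -40 0 0 0 85"

```text
clock: 28.38
position: [0.5178, 0.3056, 0.1834]
tool_rot: [1.632, 1.569, 1.642]
force: [1.3, 0.3, -0.8]
grip_width: 0.0849
```

>>> play_rows --pt "0 0 -15 0 0 0 85" --pt "0 0 0 0 0 0 85"

```text
clock: 28.62
position: [0.5203, 0.301, 0.1689]
tool_rot: [-2.327, 1.57, -2.323]
force: [0.8, 0.9, 0.9]
grip_width: 0.0851
```

```bash
python3 - <<'E'
from h import *
st()
S=save("side","s6")
a=crop(S,170,130,65,90,6); b=crop(S,250,145,60,90,6)
m=np.hstack([a,b]);cv2.imwrite("pics/c11.png",m[:,:,::-1]);print(m.shape)
p=telemetry.observe()["position"]
d=np.array([0,1,0])
for s in(-1,1): print("tips",proj("side",p+[0,0,.013]+s*.0425*d),"head",proj("side",np.array([p[0],p[1],.160])+s*.017*d))
print("slot",proj("side",[p[0],p[1],.136]), "dx5",proj("side",[p[0]+.005,p[1],.136]),"dy5",proj("side",[p[0],p[1]+.005,.136]))
E
```

```text
t 28.62 p [520.3 301.  168.9] x [-0.001 -0.001 -1.   ] yaz 90.21 F [0.8 0.9 0.9] M [-0.02  0.    0.  ] w 85.1 q [-0.69  0.56  0.09  1.73 -0.07  0.86  1.01]
(540, 750, 3)
tips [208.34955406 160.6717564 ] head [204.36290181 162.90760975]
tips [193.63224142 148.00967834] head [198.53055946 157.80566624]
slot [202.01205402 166.60476112] dx5 [203.37360666 166.03279166] dy5 [201.16423338 165.85062983]
```

View pics/c11.png

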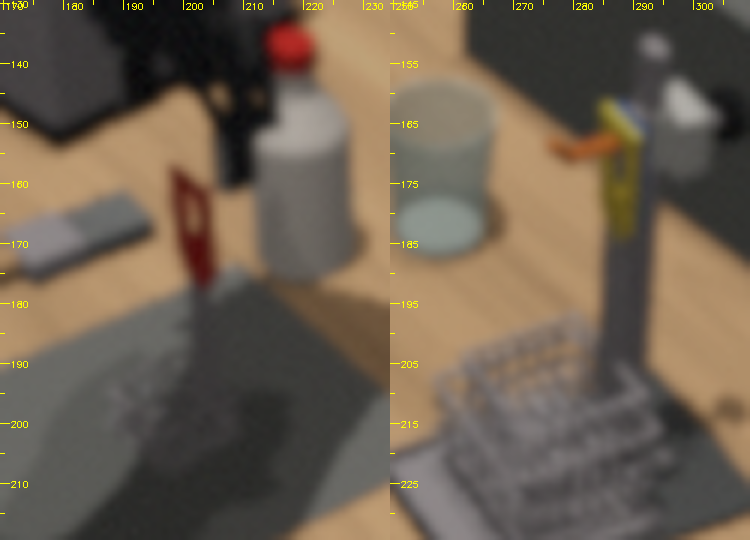

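Medium hangs properly in front of the large; the red head (197–204,157–177) is centred between the fingers (same ~1 px shift in both). Grasping.

>>> play_rows --pt "0 0 -15 0 0 0 85" --pt "0 0 -14 0 0 0 85" --pt "0 0 -9 0 0 0 75" --pt "0 0 0 0 0 0 55" --pt "0 0 0 0 0 0 40" --pt "0 0 0 0 0 0 20" --pt "0 0 0 0 0 0 20" --pt "0 0 0 0 0 0 20"

```text
clock: 29.68
position: [0.5207, 0.3019, 0.1315]
tool_rot: [0.713, 1.57, 0.717]
force: [-0.3, 2.5, 6.0]
grip_width: 0.0322
```

```bash
python3 -c "from h import *; st()"
```

```text
t 29.68 p [520.7 301.9 131.5] x [ 0.001  0.001 -1.   ] yaz 90.25 F [-0.3  2.5  6. ] M [ 0.5  -0.12 -0.01] w 32.2 q [-0.68  0.61  0.09  1.75 -0.07  0.78  1.01]
```

>>> play_rows --pt "0 0 5 0 0 0 20" --pt "0 0 12 0 0 0 20" --pt "0 0 20 0 0 0 20" --pt "0 0 25 0 0 0 20" --pt "0 0 22 0 0 0 20" --pt "4 -12 12 0 0 -0.5 20" --pt "8 -28 4 0 0 -2 20" --pt "8 -30 0 0 0 -2 20"

```text
clock: 30.68
position: [0.5409, 0.2285, 0.2309]
tool_rot: [-1.615, 1.57, -1.693]
force: [0.7, 0.3, -0.6]
grip_width: 0.0325
```

>>> play_rows --pt "9 -34 0 0 0 -2 20" --pt "9 -34 0 0 0 -2 20" --pt "9 -34 0 0 0 -2 20" --pt "9 -32 0 0 0 0 20" --pt "8 -24 0 0 0 0 20" --pt "3 -13 0 0 0 0 20" --pt "0 0 0 0 0 0 20" --pt "0 0 0 0 0 0 20"

```text
clock: 31.68
position: [0.587, 0.0612, 0.2308]
tool_rot: [2.638, 1.57, 2.46]
force: [-0.8, 0.0, -0.6]
grip_width: 0.0323
```

```bash
python3 -c "from h import *; st()"
```

```text
t 31.68 p [587.   61.2 230.8] x [-0.  0. -1.] yaz 79.78 F [-0.8  0.  -0.6] M [ 0.03  0.01 -0.08] w 32.3 q [-0.34  0.47  0.19  1.7  -0.1   0.97  1.28]
```

>>> play_rows --pt "0 -0.4 -9.5 0 0 0 20" --pt "4 -0.7 0 0 0 0 20" --pt "4 -0.7 0 0 0 0 20" --pt "4 -0.7 0 0 0 0 20" --pt "4 -0.7 0 0 0 0 20" --pt "3 -0.6 0 0 0 0 20" --pt "2 -0.4 0 0 0 0 20"

```text
clock: 32.55
position: [0.6085, 0.0562, 0.2215]
tool_rot: [-1.631, 1.571, -1.81]
force: [0.4, 0.2, -0.5]
grip_width: 0.0323
```

>>> play_rows --pt "2 -0.4 0 0 0 0 20" --pt "2 -0.4 0 0 0 0 20"

```text
clock: 32.8
position: [0.6124, 0.0555, 0.2215]
tool_rot: [-3.141, 1.571, 2.963]
force: [0.2, -0.6, -1.7]
grip_width: 0.0322
```

>>> play_rows --pt "3 -0.5 0 0 0 0 20" --pt "3 -0.5 0 0 0 0 20"

```text
clock: 33.05
position: [0.6186, 0.0544, 0.2215]
tool_rot: [-1.309, 1.571, -1.488]
force: [-0.5, -0.4, -0.9]
grip_width: 0.0324
```

>>> play_rows --pt "3 -0.5 0 0 0 0 20" --pt "3 -0.5 0 0 0 0 20"

```text
clock: 33.3
position: [0.6246, 0.0534, 0.2215]
tool_rot: [-0.488, 1.571, -0.667]
force: [0.2, -0.0, -0.8]
grip_width: 0.0323
```

>>> play_rows --pt "-0.2 -1 0 0 0 0 20" --pt "-0.2 -1 0 0 0 0 20"

```text
clock: 33.55
position: [0.624, 0.0518, 0.2215]
tool_rot: [1.288, 1.57, 1.109]
force: [1.7, 4.8, -3.4]
grip_width: 0.0325
```

>>> play_rows --pt "-0.2 -1 0 0 0 0 20"

```text
clock: 33.67
position: [0.624, 0.0516, 0.2215]
tool_rot: [1.305, 1.569, 1.127]
force: [3.6, 8.4, -3.8]
grip_width: 0.0323
```

>>> play_rows --pt "0.6 3.5 0 0 0 0 20" --pt "4 -0.7 0 0 0 0 20" --pt "4 -0.7 0 0 0 0 20" --pt "4 -0.7 0 0 0 0 20" --pt "4 -0.7 0 0 0 0 20" --pt "2 -0.4 0 0 0 0 20"

```text
clock: 34.42
position: [0.6426, 0.0506, 0.2214]
tool_rot: [-2.085, 1.571, -2.264]
force: [-0.1, 0.6, -0.8]
grip_width: 0.0323
```

>>> play_rows --pt "1.5 -0.3 0 0 0 0 20" --pt "1 -0.2 0 0 0 0 20"

```text
clock: 34.67
position: [0.6449, 0.0503, 0.2215]
tool_rot: [2.262, 1.571, 2.083]
force: [-0.1, 0.1, -2.4]
grip_width: 0.0322
```

>>> play_rows --pt "1 -0.2 0 0 0 0 20"

```text
clock: 34.8
position: [0.6459, 0.0501, 0.2215]
tool_rot: [2.776, 1.571, 2.597]
force: [-1.3, -0.3, -1.3]
grip_width: 0.0323
```

>>> play_rows --pt "1 -0.2 0 0 0 0 20"

```text
clock: 34.92
position: [0.6468, 0.0498, 0.2215]
tool_rot: [-2.689, 1.571, -2.868]
force: [-1.7, -0.0, -0.0]
grip_width: 0.032
```

>>> play_rows --pt "0.7 -0.1 0 0 0 0 20"

```text
clock: 35.05
position: [0.6472, 0.0497, 0.2215]
tool_rot: [-2.92, 1.57, -3.1]
force: [-5.9, -0.3, 2.7]
grip_width: 0.0322
```

>>> play_rows --pt "0.7 -0.1 0 0 0 0 20"

```text
clock: 35.17
position: [0.6474, 0.0496, 0.2214]
tool_rot: [-2.966, 1.569, 3.138]
force: [-10.6, -0.2, 5.6]
grip_width: 0.0324
```

>>> play_rows --pt "-1.2 0.2 0 0 0 0 20" --pt "0 0 -4 0 0 0 20" --pt "0 0 -4 0 0 0 20" --pt "0 0 -4 0 0 0 20" --pt "0 0 -2 0 0 0 20"

```text
clock: 35.8
position: [0.647, 0.0499, 0.2071]
tool_rot: [-2.805, 1.57, -2.984]
force: [-3.7, -0.1, 2.2]
grip_width: 0.0318
```

>>> play_rows --pt "0 0 -1.5 0 0 0 20" --pt "0 0 -1 0 0 0 20"

```text
clock: 36.05
position: [0.647, 0.0499, 0.205]
tool_rot: [-3.075, 1.571, 3.029]
force: [-4.5, 0.3, 3.4]
grip_width: 0.0323
```

>>> play_rows --pt "0 0 -1 0 0 0 20"

```text
clock: 36.17
position: [0.647, 0.0499, 0.204]
tool_rot: [-2.996, 1.571, 3.109]
force: [-5.0, -0.6, 2.3]
grip_width: 0.0324
```

>>> play_rows --pt "0 0 -1 0 0 0 20"

```text
clock: 36.3
position: [0.647, 0.0499, 0.203]
tool_rot: [2.79, 1.571, 2.611]
force: [-4.6, 0.8, 1.6]
grip_width: 0.0323
```

>>> play_rows --pt "-0.5 0.1 -0.5 0 0 0 20"

```text
clock: 36.42
position: [0.6468, 0.05, 0.2025]
tool_rot: [0.129, 1.57, -0.05]
force: [-0.3, 0.2, -1.0]
grip_width: 0.0327
```

>>> play_rows --pt "0 0 -0.6 0 0 0 20"

```text
clock: 36.55
position: [0.6468, 0.0499, 0.2019]
tool_rot: [0.103, 1.57, -0.076]
force: [-2.3, -1.0, -0.5]
grip_width: 0.0322
```

>>> play_rows --pt "0 0 -0.4 0 0 0 20"

```text
clock: 36.67
position: [0.6468, 0.0499, 0.2016]
tool_rot: [0.194, 1.57, 0.015]
force: [-1.6, 0.0, 2.8]
grip_width: 0.0322
```

>>> play_rows --pt "0 0 0.2 0 0 0 40" --pt "0 0 0 0 0 0 50" --pt "0 0 0 0 0 0 65" --pt "0 0 0 0 0 0 80" --pt "0 0 0 0 0 0 80" --pt "0 0 15 0 0 0 80" --pt "0 0 30 0 0 0 80" --pt "0 0 32 0 0 0 80"

```text
clock: 37.67
position: [0.6465, 0.0499, 0.2806]
tool_rot: [0.199, 1.57, 0.02]
force: [-0.8, 0.0, 0.3]
grip_width: 0.0801
```

>>> play_rows --pt "-12 20 5 0 0 0 80" --pt "-25 40 5 0 0 0 80" --pt "-25 45 5 0 0 0 80" --pt "-25 45 0 0 0 0 80" --pt "-25 40 0 0 0 0 80" --pt "-12 30 0 0 0 0 80" --pt "0 0 0 0 0 0 80" --pt "0 0 0 0 0 0 80"

```text
clock: 38.67
position: [0.5224, 0.2697, 0.2938]
tool_rot: [-1.292, 1.57, -1.471]
force: [-0.6, -0.5, -0.1]
grip_width: 0.08
```

```bash
python3 - <<'E'
from h import *
st()
S=save("side","s7");T=save("top","t7")
m=np.hstack([crop(S,245,140,65,95,6),crop(T,225,125,56,95,6)]);cv2.imwrite("pics/c12.png",m[:,:,::-1])
T0=np.load("top0.npy"); d=cv2.absdiff(T,T0).max(2)
for n,(x,y) in dict(reel=(284,224),board=(258,219),batt=(229,235),beaker=(194,150),bottle=(158,167),brush=(138,206),lantern=(336,143)).items(): print(n,d[y-10:y+10,x-10:x+10].mean().round(1))
E
```

```text
t 38.67 p [522.4 269.7 293.8] x [ 0. -0. -1.] yaz 79.75 F [-0.6 -0.5 -0.1] M [-0.03  0.01 -0.04] w 80.0 q [-0.69  0.41  0.15  1.63 -0.07  1.11  0.88]
reel 3.2
board 3.2
batt 53.6
beaker 25.6
bottle 55.0
brush 3.2
lantern 3.5
```

View pics/c12.png

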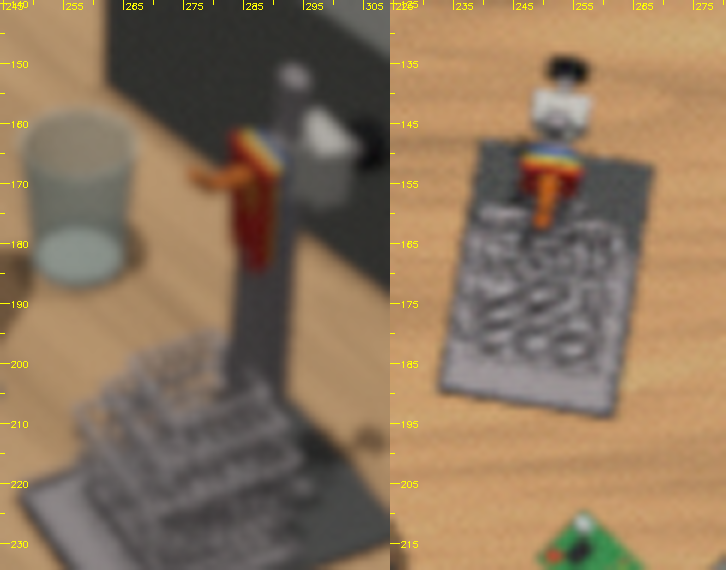

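The three heads lie flat on one another (blue, yellow, red at 284–291,163), the baskets are nested, and the hook is at its old height. A side-view check of the objects hidden from above, then hand-in.

```bash
python3 - <<'E'
from h import *
d=cv2.absdiff(vision.grab_frame("side"),np.load("side0.npy")).max(2)
for n,(x,y) in dict(batt=(197,243),bottle=(220,162),beaker=(258,175),brush=(180,172),tip=(278,168)).items(): print(n,d[y-8:y+8,x-8:x+8].mean().round(1))
workorder.job_done(); st()
E
```

```text
batt 32.0
bottle 5.1
beaker 5.8
brush 5.9
tip 13.5
the job is handed in; nothing more can be done
the job is handed in; nothing more can be done
```

The large, medium and small baskets hang on the hook in that order, nested, and the job is handed in at about 39 s of the 72 s allowed.

- **How it went:** I touched the bar once lightly and found its top at about 0.223 m. Each basket was taken by its head and centred on the bar by light side contact. It was then slid back to contact, eased off about 1 mm and lowered onto the bar. The bar contact heights agreed within 1 mm. The highest force in the readings at the end of each move was about 17 N, and readings in between were not taken.
- **Last checks:** The final pictures show the three heads flat on one another against the plate and the baskets upright and nested. The arm was clear at hand-in, with about zero force.
- **Bystanders:** The reel, board and lantern are unchanged in the top view, and the brush, bottle and beaker in the side view.
- **Check that failed:** The battery box area differed in both views, by about 54 (top) and 32 (side) grey levels, against 3 to 6 for unmoved things. The arm was probably in the way there. No planned path touched the box, but I did not confirm that it is unmoved.
- **Possible slight hook change:** The patch at the hook tip also differed a little (13.5). The tip looks to be where it was, and the red head now falls inside that patch.

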